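# Find the dense-glass lens cell and hold it over the inspection light

## Task

Lift the canister by its handle off the round inspection light stand and set it down upright on the bench close beside the stand. Then lift clear of the aluminium plate first the robot's left lens cell, stand it back on the plate, and then the right one, to feel which is heavier; finish while holding the heavier cell still and upright in the gripper, its underside about 5 cm above the middle of the stand and touching nothing else, with the lighter one left standing on the plate. Keep the cells upright, drop nothing, and leave the other things on the bench where they are.

Things in the scene. Friction and masses are not known exactly. Their poses are not given: they have to be found in the camera images.
- stand: fixed round aluminium inspection light stand, 104 mm in diameter at the foot, 100 mm at the top, 60 mm high, with a flat white light disc on top. Origin: centre of its underside on the bench
- canister: closed round steel canister, 88 mm in diameter, 87 mm tall to its lid, 0.4 kg, starts on the stand. Over the lid a rigid handle: straight flat-sided bar along its y axis, 80 mm long, 12 mm wide (x), 14 mm high, middle 131 mm above the underside, on the axis; 37 mm free under it, 64 mm between its two uprights. Origin: centre of its underside; z up
- plate: fixed flat aluminium plate, 180 mm (its x) by 280 mm (its y) by 12 mm thick, lying on the bench; the cells stand on it. Origin: centre of its underside
- cell_left: aluminium lens cell, upright barrel 56 mm in diameter, 60 mm tall, dark ring around the glass on top; starts on the plate at the robot's left (+y). Origin: centre of its underside; z up the barrel. Both cells look alike; each weighs 0.25 to 0.65 kg with its glass, and one (either may be it) at least 0.15 kg more than the other. The glass is loose by 1 to 5 mm inside, held in by the ring
- cell_right: aluminium lens cell, upright barrel 56 mm in diameter, 60 mm tall, dark ring around the glass on top; starts on the plate at the robot's right (-y). Origin: centre of its underside; z up the barrel. Both cells look alike; each weighs 0.25 to 0.65 kg with its glass, and one (either may be it) at least 0.15 kg more than the other. The glass is loose by 1 to 5 mm inside, held in by the ring
- bin: bystander: green open parts bin 100 x 150 x 70 mm, beyond the work. Origin: centre of its underside
- clevis: bystander: aluminium clevis block 60 x 90 x 45 mm with an upright eye, 110 mm tall in all. Origin: centre of its underside
- bracket: bystander: aluminium L bracket, legs about 130 and 84 mm, 18 mm thick, lying flat. Origin: underside, middle of the long leg
- driver: bystander: screwdriver with a yellow handle, lying on the bench

How it is judged:
On the way, in this order (a step that is already met when the one before it is completed fails the run):
1. the canister stands upright on the bench beside the stand, let go (height (world z) of canister between -0.01 and 0.01 m and angle between canister's own z axis and vertical below 0.1 rad and horizontal distance between canister and stand below 0.32 m and contact force between canister and stand below 0.05 N and contact force between canister and the fingers below 0.1 N and linear speed of canister below 0.03 m/s), for 0.2 s.
2. the left cell is held clear of the plate, the right one still standing on it (z of cell_left in the frame of plate above 0.032 m and contact force between cell_left and plate below 0.05 N and contact force between cell_left and the fingers above 1 N and z of cell_right in the frame of plate between 0.006 and 0.018 m and angle between cell_right's own z axis and vertical below 0.1 rad and contact force between cell_right and plate above 0.5 N and contact force between cell_right and the fingers below 0.1 N and linear speed of cell_right below 0.03 m/s), for 0.2 s.
3. the right cell is held clear of the plate, the left one standing on it again (z of cell_right in the frame of plate above 0.032 m and contact force between cell_right and plate below 0.05 N and contact force between cell_right and the fingers above 1 N and z of cell_left in the frame of plate between 0.006 and 0.018 m and angle between cell_left's own z axis and vertical below 0.1 rad and contact force between cell_left and plate above 0.5 N and contact force between cell_left and the fingers below 0.1 N and linear speed of cell_left below 0.03 m/s), for 0.2 s.
At the end, for the whole second after the job is handed in: heavier cell held by the fingers alone, at rest, upright (0.2 rad), within 30 mm of the stand's axis, underside 15 to 120 mm above its top; lighter cell standing let go on the plate; canister upright on the bench, let go, off the stand, axes within 320 mm (all of step 1 and ((distance between lens_dense and cell_left below 0.03 m and horizontal distance between cell_left and stand below 0.03 m and z of cell_left in the frame of stand between 0.075 and 0.18 m and angle between cell_left's own z axis and vertical below 0.2 rad and contact force between cell_left and the fingers above 1 N and contact force between cell_left and stand below 0.05 N and contact force between cell_left and plate below 0.05 N and contact force between cell_left and canister below 0.05 N and contact force between cell_left and cell_right below 0.05 N and linear speed of each of cell_left, cell_right below 0.03 m/s and z of cell_right in the frame of plate between 0.006 and 0.018 m and angle between cell_right's own z axis and vertical below 0.1 rad and contact force between cell_right and plate above 0.5 N and contact force between cell_right and the fingers below 0.1 N) or (distance between lens_dense and cell_right below 0.03 m and horizontal distance between cell_right and stand below 0.03 m and z of cell_right in the frame of stand between 0.075 and 0.18 m and angle between cell_right's own z axis and vertical below 0.2 rad and contact force between cell_right and the fingers above 1 N and contact force between cell_right and stand below 0.05 N and contact force between cell_right and plate below 0.05 N and contact force between cell_right and canister below 0.05 N and contact force between cell_right and cell_left below 0.05 N and linear speed of each of cell_right, cell_left below 0.03 m/s and z of cell_left in the frame of plate between 0.006 and 0.018 m and angle between cell_left's own z axis and vertical below 0.1 rad and contact force between cell_left and plate above 0.5 N and contact force between cell_left and the fingers below 0.1 N))); the arm keeps its last pose, push and grip.
It fails at once if a lens cell tips over by more than 0.6 rad (angle between any of cell_left, cell_right's own z axis and vertical above 0.6 rad).
It fails at once if a lens cell is dropped ((z of cell_left in the frame of plate above 0.024 m and contact force between cell_left and the fingers below 0.02 N and contact force between cell_left and plate below 0.02 N and linear speed of cell_left above 0.2 m/s) or (z of cell_right in the frame of plate above 0.024 m and contact force between cell_right and the fingers below 0.02 N and contact force between cell_right and plate below 0.02 N and linear speed of cell_right above 0.2 m/s)).
It fails at once if the canister is dropped or tips over (angle between canister's own z axis and vertical above 0.8 rad or (height (world z) of canister above 0.012 m and contact force between canister and anything else below 0.02 N and linear speed of canister above 0.25 m/s)).
It fails at once if a bystander is moved by more than 30 mm (distance of any of bin, clevis, bracket, driver from where it was at the start of the episode above 0.03 m).
It also fails if it takes over 72 s, if anything falls off the work surface, if the arm or the gripper's body presses on something with over 40 N, if the wrist force passes 120 N, or if a joint passes its speed limit or range.

## Robot

A 6-joint arm with a two-finger parallel gripper is mounted at the origin on the work surface. World frame = base frame: x ahead of the robot, y to its left, z up, the work surface at z = 0. Lengths are in m, angles in rad, forces in N, time in s.
With the tool pointing down it reaches from about 0.325 to 0.9 m from the base axis. Payload 6.1 kg.
Tool frame: the origin (TCP) lies midway between the tips of the shut fingers; the grasp point (between the pads) lies 19 mm behind it (robot.grip_depth is the distance from the TCP to the grasp point, in m); x points along the fingers, z is the direction in which the jaws open and shut, and the axes are right-handed (so a half turn about x gives the same grasp; the last joint's range is limited). The gripper opens to 87 mm and grips with 3 to 60 N. Pads are 19 mm wide; open, the fingers measure 117 mm over their backs; the gripper's body (75 mm by 190 mm) begins 51 mm behind the grasp point.
Start: joints at [-1.415, 0.22, 1.526, -0, 1.395, -0.126], TCP at [0.174, -0.6, 0.223] pointing down, gripper open.
Joint ranges: [-2.98, 2.98], [-0.91, 2.08], [0.09, 2.57], [-1.24, 4.39], [0.2, 2.65], [-2.68, 2.68]. Speed limits (rad/s): [2.57, 2.57, 3.01, 3.14, 3.14, 3.14].

## Interface

Orientations are given as a rotation vector (axis times angle).
In Python, from plant import robot, eyes gives the robot as it stands.
- The arm moves only by the tool jog_arm, never from a script. Its argument "deltas" is a list of rows, each an object with "travel": the shift along the tool's x, y, z in mm, a list of three; "angular": the turn, a rotation vector about the tool's x, y, z in rad, a list of three; "claw": the opening, from 0 (shut) to 1 (fully open). In form: [{"travel": [tx, ty, tz], "angular": [wx, wy, wz], "claw": claw}, ...]. A call has 1 to 8 rows; each row is the pose to reach, as a shift and turn from the pose commanded when the call began, along the tool's axes at that moment; what a row does not reach only later rows make up. A row lasts 1/8 s, in which the tool goes at most 62.5 mm and 10.7 degrees, less where a joint would pass 70% of its speed; a pose out of reach is approached as far as the arm can. A call with a gripper value outside its range is refused whole. The fingers move at their own pace and stop on an object; "grip_force" is the grip in N (left out, the last holds). Time passes only in rows, so rows that repeat a pose let the fingers close. It gives the time, the measured TCP pose, the force and the opening at its end, in the units of the state.
- robot.get_obs(): the state, without advancing time (a new reading comes with each control period).
- eyes.grab_frame(name): name is "side" or "top"; returns a dict with "frame" (384x512x3 uint8, red, green, blue), "fx", "fy", "cx", "cy" (pixels), "world_from_camera" (4x4, takes a point from camera to world coordinates). Camera axes: x right, y up, looking along -z (the intrinsics and any distortion apply to the point x, -y, -z); pixel columns grow to the right and rows downward; lengths in m; the calibration is good to about 2 mm. A picture is of the moment at which its call begins. There is no depth.
- robot.close_job(): hands the job in, once; it reports no verdict.
The state is a dict: "t": time; "joint_pos": joint angles; "qd": joint speeds; "tau": joint torques, N m; "tcp_pos": TCP position; "eef_rot": TCP orientation; "wrist_force": force on the tool from outside, world axes, zero at the start; "torque": the same for the moment, N m; "width": finger opening in m.
Only numpy, scipy, OpenCV 4.12 (cv2) and the standard library are available. Lean on these libraries where they do the work, as an engineer would, in place of code of your own. Each camera call takes 0.05 s, during which the arm holds its last target. There are 200 camera calls.

## Working session

There is one attempt and no reset: what is moved stays moved. The work goes in short steps, Python scripts to look and compute and a tool call to move; the robot and the scene stay as the last step left them, time stands still between calls to the robot, and variables do not carry over. Pictures are saved under pics/ and viewed, about 8 in all and at most 12, crops included, and the job is handed in when it is done.

Besides the shell and the picture viewer there is one more tool, called after "Emit:" as name(argument=value, ...) on one line, values as JSON. jog_arm: Moves the arm, as the interface text tells. Its arguments: {"type":"object","properties":{"deltas":{"type":"array","items":{"type":"object","properties":{"travel":{"type":"array","items":{"type":"number"}},"angular":{"type":"array","items":{"type":"number"}},"claw":{"type":"number"}}}},"grip_force":{"type":"number"}},"required":["deltas"]}

```bash
ls; mkdir -p pics; python3 - <<'E'
from plant import robot, eyes
import cv2
for n in("top","side"):
    f=eyes.grab_frame(n); cv2.imwrite(f"pics/{n}0.png",cv2.resize(f["frame"][:,:,::-1],None,fx=1.5,fy=1.5)); print({k:v for k,v in f.items() if k!="frame"})
print(robot.get_obs())
E
```

```text
pics
{'fx': 493.2647555383939, 'fy': 493.2647555383939, 'cx': 262.99580899985534, 'cy': 189.55887894588173, 'world_from_camera': array([[-0.01567234,  0.98290647, -0.1834373 ,  0.41874175],
       [-0.99965117, -0.01930334, -0.01802526, -0.09545803],
       [-0.02125809,  0.18309082,  0.98286614,  1.25294809],
       [ 0.        ,  0.        ,  0.        ,  1.        ]])}
{'fx': 485.223007768263, 'fy': 485.223007768263, 'cx': 247.37295269567034, 'cy': 184.36265980872244, 'world_from_camera': array([[-0.97327173,  0.16897177, -0.15553354,  0.44131372],
       [-0.22962342, -0.70448066,  0.67155051,  0.70384723],
       [ 0.00390271,  0.68931527,  0.72445098,  0.91264511],
       [ 0.        ,  0.        ,  0.        ,  1.        ]])}
{'t': 0.1, 'joint_pos': array([-1.41508114e+00,  2.21159818e-01,  1.52749187e+00, -5.55339467e-06,
        1.39470347e+00, -1.26073263e-01]), 'qd': array([ 0.00051028, -0.00239842, -0.00349729,  0.00124945,  0.0016133 ,
       -0.00040351]), 'tau': array([ 7.34393393e-05, -4.95946491e+01, -3.88519907e+01,  7.01913633e-02,
        5.15636976e-02, -5.39128166e-05]), 'tcp_pos': array([ 0.17371945, -0.59979023,  0.22154143]), 'eef_rot': array([ 1.00035647,  1.33072781, -0.99832095]), 'wrist_force': array([ 0.0664435 ,  0.23376878, -0.01957551]), 'torque': array([ 0.02306852,  0.00733806, -0.00137157]), 'width': 0.08713156089071313}
```

View pics/top0.png

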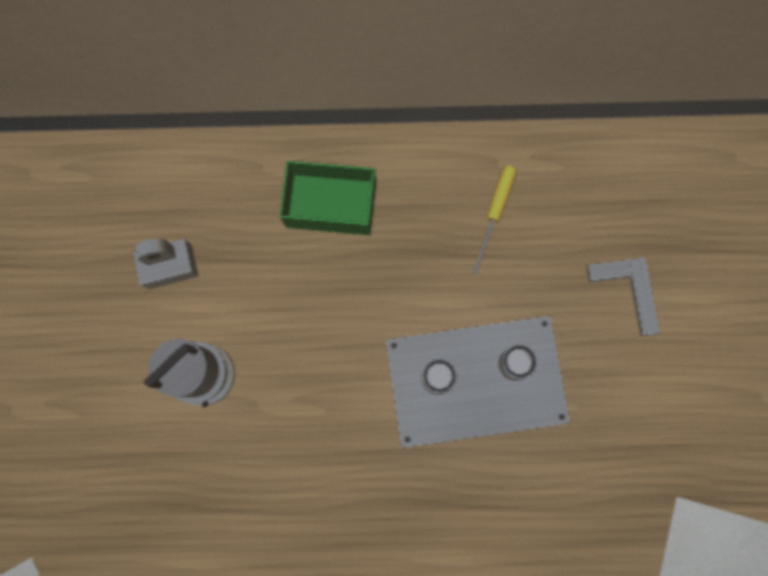

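View pics/side0.png

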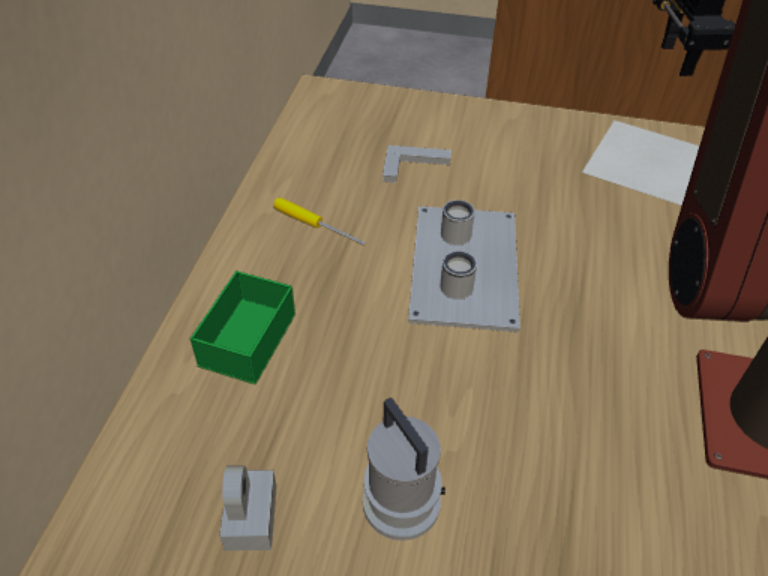

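The top view shows the canister handle from (149,380) to (192,349), the cells at (439,376) and (519,361), and the stand near (203,373). In the side view the handle runs from (390,404) to (423,462), with the cells at (459,262) and (458,208). I'll zoom in for accuracy.

```bash
cat > h.py <<'E'
from plant import robot, eyes
import cv2, numpy as np
from scipy.spatial.transform import Rotation as R
def ray(f,u,v):
    T=f["world_from_camera"]; d=T[:3,:3]@np.array([(u-f["cx"])/f["fx"],-(v-f["cy"])/f["fy"],-1]); return T[:3,3],d
def onz(f,u,v,z):
    o,d=ray(f,u,v); return (o+d*(z-o[2])/d[2])[:2]
def proj(f,p):
    T=f["world_from_camera"]; q=T[:3,:3].T@(np.asarray(p)-T[:3,3]); return np.array([f["cx"]-f["fx"]*q[0]/q[2], f["cy"]+f["fy"]*q[1]/q[2]])
def crop(f,u0,v0,w=100,h=75,s=4):
    return cv2.resize(f["frame"][v0:v0+h,u0:u0+w,::-1],None,fx=s,fy=s,interpolation=cv2.INTER_CUBIC)
def tool_delta(dw):  # world mm -> tool mm
    return R.from_rotvec(robot.get_obs()["eef_rot"]).inv().apply(dw)
E
python3 - <<'E'
from h import *
t=eyes.grab_frame("top"); s=eyes.grab_frame("side")
m=np.vstack([np.hstack([crop(t,80,215),crop(t,270,220)]),np.hstack([crop(s,220,260,100,100,3)[:, :300].copy(),np.zeros((300,100,3),np.uint8),crop(s,270,125)])])
cv2.imwrite("pics/m.png",m)
for n,(u,v) in dict(L=(439,376),R=(519,361)).items(): print(n,onz(t,u/1.5,v/1.5,.072))
for n,(u,v) in dict(L=(459,262),R=(458,208)).items(): print(n,onz(s,u/1.5,v/1.5,.072))
for n,(u,v) in dict(a=(149,380),b=(192,349)).items(): print(n,onz(t,u/1.5,v/1.5,.198))
for n,(u,v) in dict(a=(423,462),b=(390,404)).items(): print(n,onz(s,u/1.5,v/1.5,.198))
print(R.from_rotvec(robot.get_obs()["eef_rot"]).as_matrix().round(3))
E
```

```text
L [ 0.48997189 -0.14204062]
R [ 0.51148714 -0.26952175]
L [ 0.49021628 -0.14054644]
R [ 0.51170656 -0.27232735]
a [0.48371447 0.27628586]
b [0.52691642 0.21611867]
a [0.47548314 0.30004323]
b [0.52640213 0.23520894]
[[-0.     0.961  0.278]
 [ 0.001  0.278 -0.961]
 [-1.     0.    -0.001]]
```

View pics/m.png

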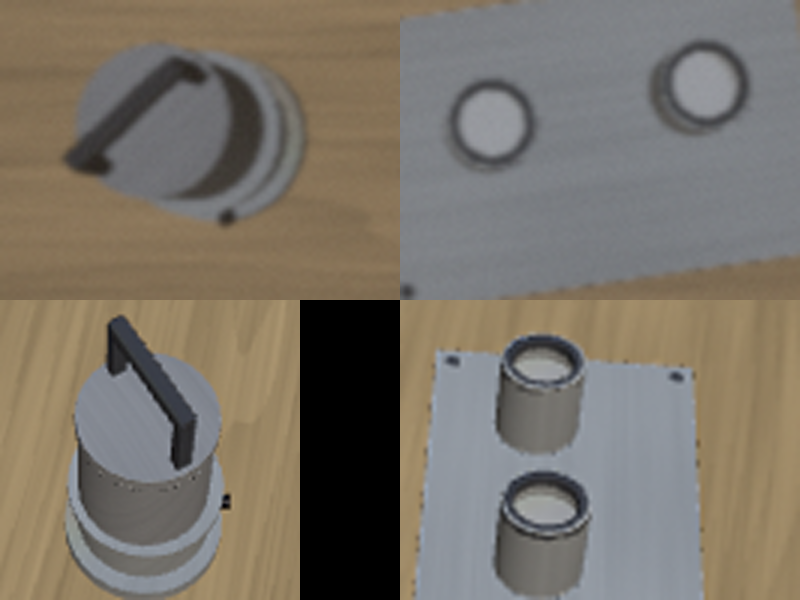

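The crops show the cell rings clearly: in the top frame L is at (292.8,250.8) and R at (347,240.5). My earlier side pixel for the near handle end was wrong; it is about (282.3,299). I'll recompute the canister and stand and check them by overlaying a model.

```bash
cat > can.py <<'E'
from h import *
from scipy.optimize import least_squares
t=eyes.grab_frame("top"); s=eyes.grab_frame("side")
pr=lambda *a:print(*[np.round(x,4) if not isinstance(x,str) else x for x in a])
pr("lid",onz(t,118.5,250,.147),onz(s,269.3,297.3,.147))
for n,p,q in (("a",(98,254),(282.3,298.5)),("b",(126,230.5),(259.5,267.3))): pr(n,onz(t,*p,.198),onz(s,*q,.198))
a=(onz(t,98,254,.198)+onz(s,282.3,298.5,.198))/2;b=(onz(t,126,230.5,.198)+onz(s,259.5,267.3,.198))/2
c=np.mean([onz(t,118.5,250,.147),onz(s,269.3,297.3,.147),(a+b)/2],0); d=a-b; yaw=np.arctan2(d[1],d[0])
pr("c",c,(a+b)/2,"len",np.linalg.norm(d),"yaw",yaw)
def circ(f,c,r,z,col,I,T):
    for k in np.linspace(0,2*np.pi,60,endpoint=False):
        dot(f,[c[0]+r*np.cos(k),c[1]+r*np.sin(k),z],col,I,T)
def dot(f,p,col,I,T): u=((proj(f,p)-T[:2])*T[2]+T[2]/2); cv2.circle(I,tuple(int(x) for x in u),1,col,-1)
out=[]
L=[.490,-.1413];Rr=[.5117,-.271]
for f,T in((t,(80,215,4)),(t,(270,220,4)),(s,(220,260,3)),(s,(270,125,4))):
    w,h=(100,75) if T[2]==4 else (133,100)
    I=crop(f,T[0],T[1],w,h,T[2]); I=cv2.copyMakeBorder(I,0,300-I.shape[0],0,400-I.shape[1],cv2.BORDER_CONSTANT)
    circ(f,c,.044,.147,(0,0,255),I,T);circ(f,c,.052,0,(0,255,0),I,T);circ(f,c,.05,.06,(255,0,0),I,T)
    for x in(L,Rr): circ(f,x,.028,.072,(0,0,255),I,T);circ(f,x,.028,.012,(0,255,0),I,T)
    e=np.array([np.cos(yaw),np.sin(yaw)]);n=np.array([-e[1],e[0]])
    for k in np.linspace(-.04,.04,20):
        for m in(-.006,.006): dot(f,[*(c+k*e+m*n),.198],(0,255,255),I,T)
    out.append(I)
cv2.imwrite("pics/o.png",np.vstack([np.hstack(out[:2]),np.hstack(out[2:])]))
E
python3 can.py
```

```text
lid [0.4936 0.2513] [0.5038 0.2556]
a [0.4823 0.2791] [0.4782 0.2827]
b [0.5317 0.2206] [0.5281 0.2313]
c [0.5008 0.2534] [0.5051 0.2534] len 0.074 yaw 2.3058
```

View pics/o.png

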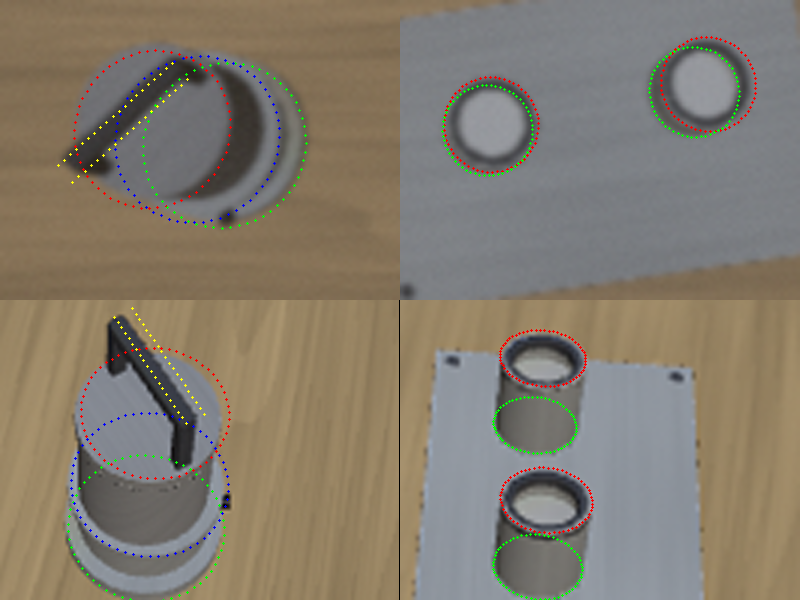

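The overlay shows both cells fit: L (0.490,-0.141), R (0.512,-0.271). The canister model needs about 5 mm more in +x, giving canister (0.506,0.253), handle yaw 2.306 and stand about (0.504,0.253). Moving in now.

Emit:
jog_arm(deltas=[{"travel":[-60,212,-147],"angular":[-0.5,0,0],"claw":1},{"travel":[-60,424,-294],"angular":[-1.03,0,0],"claw":1},{"travel":[-60,424,-294],"angular":[-1.03,0,0],"claw":1},{"travel":[-60,424,-294],"angular":[-1.03,0,0],"claw":1},{"travel":[-60,424,-294],"angular":[-1.03,0,0],"claw":1},{"travel":[-60,424,-294],"angular":[-1.03,0,0],"claw":1},{"travel":[-60,424,-294],"angular":[-1.03,0,0],"claw":1},{"travel":[-60,424,-294],"angular":[-1.03,0,0],"claw":1}])

```text
t: 1.3
tcp_pos: [0.4879, -0.2137, 0.281]
eef_rot: [0.203, 1.56, -0.204]
wrist_force: [1.4, -1.2, -0.3]
width: 0.087
```

```bash
cat >> h.py <<'E'
def go(p,yaw=None):
    o=robot.get_obs(); M=R.from_rotvec(o["eef_rot"]); A=M.as_matrix()
    w=[0,0,0]
    if yaw is not None:
        z=np.array([np.cos(yaw),np.sin(yaw),0]); x=np.array([0,0,-1.]); G=np.stack([x,np.cross(z,x),z],1)
        w=(M.inv()*R.from_matrix(G)).as_rotvec()
    print("now",np.round(o["tcp_pos"],4),"travel",np.round(M.inv().apply(np.array(p)-o["tcp_pos"])*1e3,1),"ang",np.round(w,3),"jawyaw",np.arctan2(A[1,2],A[0,2]).round(3),"F",np.round(o["wrist_force"],2),"w",round(o["width"],4),"t",o["t"],"q",np.round(o["joint_pos"],2))
E
python3 -c "
from h import *
go([.506,.253,.26],.735)"
```

```text
now [ 0.4879 -0.2137  0.281 ] travel [  20.8  455.7 -102.1] ang [-0.994  0.001  0.001] jawyaw -0.259 F [ 1.42 -1.25 -0.27] w 0.087 t 1.3 q [-0.56 -0.04  1.69 -0.    1.48 -0.3 ]
```

Emit:
jog_arm(deltas=[{"travel":[0,55,-14],"angular":[-0.12,0,0],"claw":1},{"travel":[0,110,-28],"angular":[-0.25,0,0],"claw":1},{"travel":[0,165,-42],"angular":[-0.37,0,0],"claw":1},{"travel":[0,220,-55],"angular":[-0.5,0,0],"claw":1},{"travel":[0,275,-69],"angular":[-0.62,0,0],"claw":1},{"travel":[0,330,-83],"angular":[-0.75,0,0],"claw":1},{"travel":[0,385,-97],"angular":[-0.87,0,0],"claw":1},{"travel":[0,440,-110],"angular":[-0.994,0,0],"claw":1}])

```text
t: 2.3
tcp_pos: [0.4929, 0.24, 0.2808]
eef_rot: [-0.578, 1.492, 0.578]
wrist_force: [0.3, -1.1, 0.9]
width: 0.087
```

Emit:
jog_arm(deltas=[{"travel":[0,0,0],"angular":[0,0,0],"claw":1},{"travel":[0,0,0],"angular":[0,0,0],"claw":1},{"travel":[0,0,0],"angular":[0,0,0],"claw":1}])

```text
t: 2.68
tcp_pos: [0.4934, 0.2369, 0.2806]
eef_rot: [-0.573, 1.494, 0.573]
wrist_force: [-0.4, -0.3, -1.3]
width: 0.087
```

```bash
python3 -c "
from h import *
go([.506,.253,.172],.735)
t=eyes.grab_frame('top');s=eyes.grab_frame('side')
cv2.imwrite('pics/p1.png',np.hstack([crop(t,70,200),crop(s,220,210,100,75,4)]))"
```

```text
now [0.4934 0.2369 0.2806] travel [108.6   3.6  20.2] ang [-0.002 -0.     0.   ] jawyaw 0.733 F [-0.38 -0.28 -1.34] w 0.087 t 2.675 q [ 0.3   0.    1.66 -0.    1.48 -0.43]
```

View pics/p1.png

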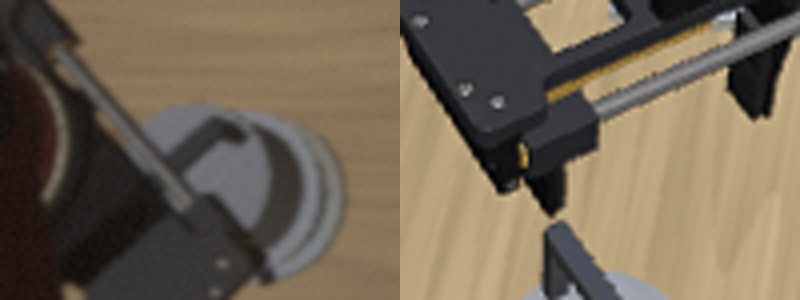

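The view shows the jaws above and straddling the handle line, square to it. Descending.

Emit:
jog_arm(deltas=[{"travel":[0,3,20],"angular":[0,0,0],"claw":1},{"travel":[35,3,20],"angular":[0,0,0],"claw":1},{"travel":[70,3,20],"angular":[0,0,0],"claw":1},{"travel":[90,3,20],"angular":[0,0,0],"claw":1},{"travel":[108,3,20],"angular":[0,0,0],"claw":1},{"travel":[108,3,20],"angular":[0,0,0],"claw":1},{"travel":[108,3,20],"angular":[0,0,0],"claw":1},{"travel":[108,3,20],"angular":[0,0,0],"claw":0.6}])

```text
t: 3.78
tcp_pos: [0.5069, 0.2541, 0.174]
eef_rot: [-0.575, 1.491, 0.575]
wrist_force: [-0.4, 0.3, 0.2]
width: 0.0826
```

```bash
python3 -c "
from h import *
go([.506,.253,.172],.735)
s=eyes.grab_frame('side')
cv2.imwrite('pics/p2.png',crop(s,200,210,133,125,4))"
```

```text
now [0.5069 0.2541 0.174 ] travel [ 2.  -0.2 -1.4] ang [0.    0.002 0.001] jawyaw 0.735 F [-0.43  0.3   0.15] w 0.0826 t 3.775 q [ 0.33  0.12  1.73  0.    1.29 -0.41]
```

View pics/p2.png

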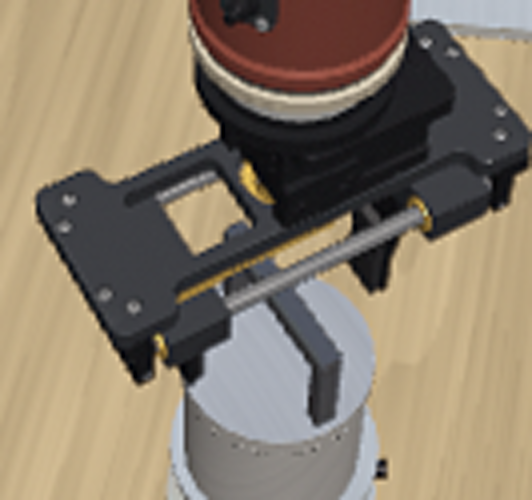

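The handle lies between the fingers. Closing now.

Emit:
jog_arm(deltas=[{"travel":[0,0,0],"angular":[0,0,0],"claw":0.4},{"travel":[0,0,0],"angular":[0,0,0],"claw":0.3},{"travel":[0,0,0],"angular":[0,0,0],"claw":0.2},{"travel":[0,0,0],"angular":[0,0,0],"claw":0.1},{"travel":[0,0,0],"angular":[0,0,0],"claw":0.0},{"travel":[0,0,0],"angular":[0,0,0],"claw":0.0},{"travel":[0,0,0],"angular":[0,0,0],"claw":0.0},{"travel":[0,0,0],"angular":[0,0,0],"claw":0.0}], grip_force=40)

```text
t: 4.82
tcp_pos: [0.506, 0.2537, 0.1725]
eef_rot: [-0.575, 1.493, 0.575]
wrist_force: [-0.5, 0.2, 0.4]
width: 0.0116
```

Emit:
jog_arm(deltas=[{"travel":[0,0,0],"angular":[0,0,0],"claw":0},{"travel":[-5,0,0],"angular":[0,0,0],"claw":0.0},{"travel":[-10,0,0],"angular":[0,0,0],"claw":0.0},{"travel":[-15,0,0],"angular":[0,0,0],"claw":0.0},{"travel":[-20,0,0],"angular":[0,0,0],"claw":0.0},{"travel":[-25,0,0],"angular":[0,0,0],"claw":0.0},{"travel":[-30,0,0],"angular":[0,0,0],"claw":0.0},{"travel":[-30,0,0],"angular":[0,0,0],"claw":0.0}])

```text
t: 5.82
tcp_pos: [0.5064, 0.2539, 0.2032]
eef_rot: [-0.575, 1.492, 0.575]
wrist_force: [-0.7, 0.2, -3.9]
width: 0.0114
```

```bash
python3 -c "
from h import *
go([.506,.253,.172],.735)"
```

```text
now [0.5064 0.2539 0.2032] travel [31.2 -0.4 -0.9] ang [-0.     0.001  0.   ] jawyaw 0.735 F [-0.7   0.19 -3.95] w 0.0114 t 5.825 q [ 0.33  0.09  1.7   0.    1.34 -0.41]
```

Emit:
jog_arm(deltas=[{"travel":[-10,-5,-6],"angular":[0,0,0],"claw":0},{"travel":[-10,-17,-19],"angular":[0,0,0],"claw":0.0},{"travel":[-10,-35,-38],"angular":[0,0,0],"claw":0.0},{"travel":[-10,-54,-60],"angular":[0,0,0],"claw":0.0},{"travel":[-10,-73,-81],"angular":[0,0,0],"claw":0.0},{"travel":[-10,-90,-100],"angular":[0,0,0],"claw":0.0},{"travel":[-10,-100,-111],"angular":[0,0,0],"claw":0.0},{"travel":[-10,-103,-115],"angular":[0,0,0],"claw":0.0}])

```text
t: 6.82
tcp_pos: [0.4897, 0.0992, 0.2126]
eef_rot: [-0.574, 1.493, 0.574]
wrist_force: [0.5, 0.2, -4.8]
width: 0.0114
```

Emit:
jog_arm(deltas=[{"travel":[0,0,0],"angular":[0,0,0],"claw":0},{"travel":[15,0,0],"angular":[0,0,0],"claw":0.0},{"travel":[30,0,0],"angular":[0,0,0],"claw":0.0},{"travel":[45,0,0],"angular":[0,0,0],"claw":0.0},{"travel":[60,0,0],"angular":[0,0,0],"claw":0.0},{"travel":[75,0,0],"angular":[0,0,0],"claw":0.0},{"travel":[83,0,0],"angular":[0,0,0],"claw":0.0},{"travel":[83,0,0],"angular":[0,0,0],"claw":0.0}])

```text
t: 7.82
tcp_pos: [0.4893, 0.1002, 0.1288]
eef_rot: [-0.575, 1.495, 0.575]
wrist_force: [0.4, 0.3, -4.4]
width: 0.0114
```

```bash
python3 -c "
from h import *
go([.49,.10,.1125],.735)
s=eyes.grab_frame('side')
cv2.imwrite('pics/p3.png',crop(s,170,150,180,180,3))"
```

```text
now [0.4893 0.1002 0.1288] travel [16.3 -0.6  0.4] ang [-0.    -0.001 -0.001] jawyaw 0.735 F [ 0.41  0.29 -4.38] w 0.0114 t 7.825 q [ 0.04  0.01  1.94 -0.    1.19 -0.69]
```

View pics/p3.png

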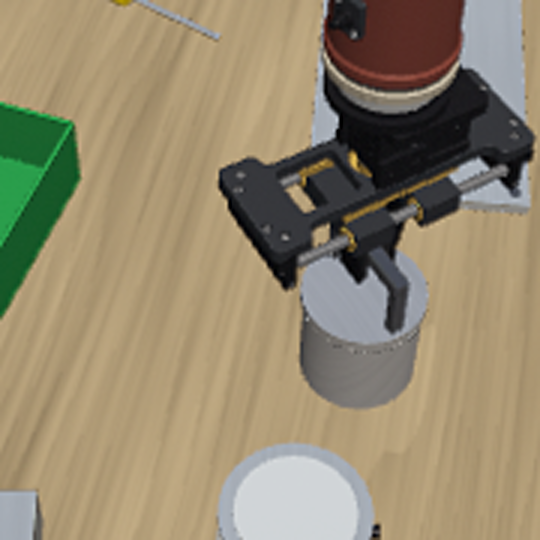

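The canister hangs upright in the gripper, clear of the stand (white disc at about crop (295,505)) and of the plate. Lowering the last 16 mm.

Emit:
jog_arm(deltas=[{"travel":[5,0,0],"angular":[0,0,0],"claw":0},{"travel":[10,0,0],"angular":[0,0,0],"claw":0.0},{"travel":[13,0,0],"angular":[0,0,0],"claw":0.0},{"travel":[15,0,0],"angular":[0,0,0],"claw":0.0},{"travel":[16.5,0,0],"angular":[0,0,0],"claw":0.0},{"travel":[16.5,0,0],"angular":[0,0,0],"claw":0.0},{"travel":[16.5,0,0],"angular":[0,0,0],"claw":0.0}])

```text
t: 8.75
tcp_pos: [0.4899, 0.1002, 0.1132]
eef_rot: [-0.575, 1.493, 0.575]
wrist_force: [0.0, -0.4, -3.9]
width: 0.0114
```

Emit:
jog_arm(deltas=[{"travel":[1,0,0],"angular":[0,0,0],"claw":0},{"travel":[1.5,0,0],"angular":[0,0,0],"claw":0},{"travel":[1.5,0,0],"angular":[0,0,0],"claw":0}])

```text
t: 9.12
tcp_pos: [0.4903, 0.1002, 0.1125]
eef_rot: [-0.575, 1.492, 0.575]
wrist_force: [-3.3, -0.7, 5.7]
width: 0.0115
```

Bench contact at the expected height. Releasing.

Emit:
jog_arm(deltas=[{"travel":[0,0,0],"angular":[0,0,0],"claw":0.25},{"travel":[0,0,0],"angular":[0,0,0],"claw":0.5},{"travel":[0,0,0],"angular":[0,0,0],"claw":0.6},{"travel":[0,0,0],"angular":[0,0,0],"claw":0.6},{"travel":[-20,0,0],"angular":[0,0,0],"claw":0.6},{"travel":[-60,0,0],"angular":[0,0,0],"claw":0.6},{"travel":[-100,0,0],"angular":[0,0,0],"claw":1},{"travel":[-100,0,0],"angular":[0,0,0],"claw":1}])

```text
t: 10.12
tcp_pos: [0.4923, 0.1004, 0.2155]
eef_rot: [-0.576, 1.486, 0.573]
wrist_force: [-0.7, 0.6, -0.5]
width: 0.0651
```

```bash
python3 - <<'E'
from h import *
for y in (0.0,1.57,-1.57,-.735,.3): go([.49,-.1413,.2],y)
t=eyes.grab_frame('top')
# stand light disc: bright, low-saturation blob near expected spot
from h import proj
u=proj(t,[.504,.253,.06]); print(u)
hsv=cv2.cvtColor(t["frame"],cv2.COLOR_RGB2HSV); m=((hsv[...,2]>170)&(hsv[...,1]<40)).astype(np.uint8)
n,_,st,ce=cv2.connectedComponentsWithStats(m)
for s,c in zip(st,ce):
    if s[4]>60: print(s,c,onz(t,*c,.06))
E
```

```text
now [0.4923 0.1004 0.2155] travel [  15.4 -177.7 -163.9] ang [0.735 0.007 0.002] jawyaw 0.735 F [-0.68  0.57 -0.54] w 0.0651 t 10.125 q [ 0.04 -0.08  1.85  0.    1.36 -0.69]
now [0.4923 0.1004 0.2155] travel [  15.4 -177.7 -163.9] ang [-0.835  0.003  0.007] jawyaw 0.735 F [-0.68  0.57 -0.54] w 0.0651 t 10.125 q [ 0.04 -0.08  1.85  0.    1.36 -0.69]
now [0.4923 0.1004 0.2155] travel [  15.4 -177.7 -163.9] ang [ 2.305  0.008 -0.004] jawyaw 0.735 F [-0.68  0.57 -0.54] w 0.0651 t 10.125 q [ 0.04 -0.08  1.85  0.    1.36 -0.69]
now [0.4923 0.1004 0.2155] travel [  15.4 -177.7 -163.9] ang [ 1.47   0.008 -0.   ] jawyaw 0.735 F [-0.68  0.57 -0.54] w 0.0651 t 10.125 q [ 0.04 -0.08  1.85  0.    1.36 -0.69]
now [0.4923 0.1004 0.2155] travel [  15.4 -177.7 -163.9] ang [0.435 0.007 0.003] jawyaw 0.735 F [-0.68  0.57 -0.54] w 0.0651 t 10.125 q [ 0.04 -0.08  1.85  0.    1.36 -0.69]
[129.0639248  247.92961856]
[     0      0    512    384 194363] [253.21108441 189.73021614] [ 0.64143179 -0.04948686]
[340 234  12  14 128] [345.375     240.8984375] [ 0.51189966 -0.26976658]
[287 244  12  14 140] [292.49285714 250.40714286] [ 0.49132245 -0.14211345]
[ 442  333   67   51 1930] [471.44611399 357.8865285 ] [ 0.23928451 -0.54559643]
```

Emit:
jog_arm(deltas=[{"travel":[5,-22,-20],"angular":[0.1,0,0],"claw":1},{"travel":[10,-55,-50],"angular":[0.25,0,0],"claw":1},{"travel":[12,-88,-80],"angular":[0.4,0,0],"claw":1},{"travel":[12,-120,-110],"angular":[0.55,0,0],"claw":1},{"travel":[12,-150,-140],"angular":[0.65,0,0],"claw":1},{"travel":[12,-178,-164],"angular":[0.735,0,0],"claw":1},{"travel":[12,-178,-164],"angular":[0.735,0,0],"claw":1},{"travel":[12,-178,-164],"angular":[0.735,0,0],"claw":1}])

```text
t: 11.18
tcp_pos: [0.4868, -0.1411, 0.1982]
eef_rot: [0.001, 1.573, 0.001]
wrist_force: [0.8, -0.1, 1.4]
width: 0.0871
```

```bash
python3 - <<'E'
from h import *
go([.4905,-.1415,.032],0)
E
```

```text
now [ 0.4868 -0.1411  0.1982] travel [166.2  -0.6   4.1] ang [ 0.    -0.002 -0.001] jawyaw 0.0 F [ 0.79 -0.09  1.37] w 0.0871 t 11.175 q [-0.44 -0.04  1.86  0.    1.33 -0.44]
```

Emit:
jog_arm(deltas=[{"travel":[25,0,4],"angular":[0,0,0],"claw":1},{"travel":[60,0,4],"angular":[0,0,0],"claw":1},{"travel":[95,0,4],"angular":[0,0,0],"claw":1},{"travel":[120,0,4],"angular":[0,0,0],"claw":1},{"travel":[140,0,4],"angular":[0,0,0],"claw":1},{"travel":[155,0,4],"angular":[0,0,0],"claw":1},{"travel":[166,0,4],"angular":[0,0,0],"claw":1},{"travel":[166,0,4],"angular":[0,0,0],"claw":1}])

```text
t: 12.18
tcp_pos: [0.491, -0.1412, 0.0329]
eef_rot: [0.0, 1.572, 0.001]
wrist_force: [0.5, -0.4, 0.8]
width: 0.0871
```

```bash
python3 - <<'E'
from h import *
go([.4905,-.1415,.032],0)
s=eyes.grab_frame('side'); cv2.imwrite('pics/p4.png',crop(s,220,110,150,140,4))
E
```

```text
now [ 0.491  -0.1412  0.0329] travel [ 0.9 -0.3 -0.5] ang [ 0.001 -0.001 -0.001] jawyaw 0.001 F [ 0.46 -0.44  0.81] w 0.0871 t 12.175 q [-0.43  0.18  1.96  0.    1.   -0.44]
```

View pics/p4.png

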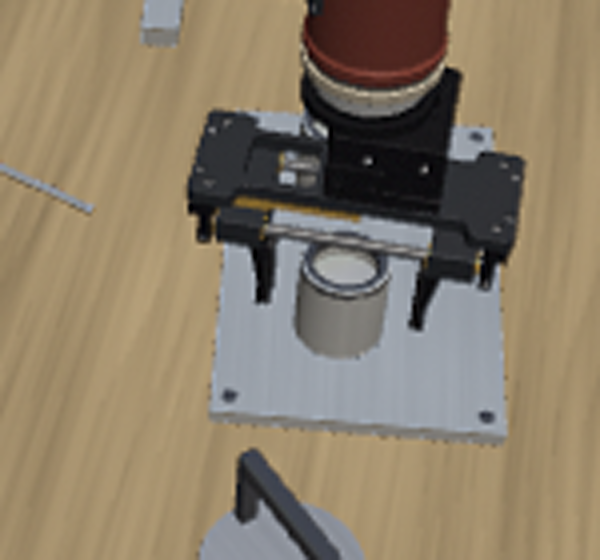

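The cell sits centred between the fingertips (tips' midpoint ≈ crop (340,313)). Closing gently, then lifting.

Emit:
jog_arm(deltas=[{"travel":[0,0,0],"angular":[0,0,0],"claw":0.85},{"travel":[0,0,0],"angular":[0,0,0],"claw":0.75},{"travel":[0,0,0],"angular":[0,0,0],"claw":0.68},{"travel":[0,0,0],"angular":[0,0,0],"claw":0.62},{"travel":[0,0,0],"angular":[0,0,0],"claw":0.5},{"travel":[0,0,0],"angular":[0,0,0],"claw":0.4},{"travel":[0,0,0],"angular":[0,0,0],"claw":0.4},{"travel":[0,0,0],"angular":[0,0,0],"claw":0.4}], grip_force=40)

```text
t: 13.22
tcp_pos: [0.4915, -0.1419, 0.0337]
eef_rot: [-0.0, 1.571, -0.0]
wrist_force: [-1.1, -0.4, 2.0]
width: 0.0556
```

Emit:
jog_arm(deltas=[{"travel":[0,0,0],"angular":[0,0,0],"claw":0.4},{"travel":[-5,0,0],"angular":[0,0,0],"claw":0.4},{"travel":[-10,0,0],"angular":[0,0,0],"claw":0.4},{"travel":[-20,0,0],"angular":[0,0,0],"claw":0.4},{"travel":[-30,0,0],"angular":[0,0,0],"claw":0.4},{"travel":[-40,0,0],"angular":[0,0,0],"claw":0.4},{"travel":[-45,0,0],"angular":[0,0,0],"claw":0.4},{"travel":[-45,0,0],"angular":[0,0,0],"claw":0.4}])

```text
t: 14.22
tcp_pos: [0.4919, -0.142, 0.0792]
eef_rot: [-0.0, 1.57, -0.0]
wrist_force: [1.7, 0.0, -2.2]
width: 0.0553
```

Emit:
jog_arm(deltas=[{"travel":[0,0,0],"angular":[0,0,0],"claw":0.4},{"travel":[0,0,0],"angular":[0,0,0],"claw":0.4},{"travel":[0,0,0],"angular":[0,0,0],"claw":0.4},{"travel":[0,0,0],"angular":[0,0,0],"claw":0.4}])

```text
t: 14.72
tcp_pos: [0.4914, -0.1417, 0.0783]
eef_rot: [0.0, 1.571, 0.0]
wrist_force: [0.4, 0.7, -2.3]
width: 0.0556
```

```bash
cat > w.py <<'E'
from h import *
F=[];T=[]
for i in range(12):
    o=robot.get_obs();F.append(o["wrist_force"]);T.append(o["tau"][:5]); f=eyes.grab_frame('side')
print(np.mean(F,0),np.std(F,0),np.mean(T,0)); cv2.imwrite('pics/w%d.png'%int(o["t"]*10),f["frame"][:,:,::-1])
go([.4905,-.1415,.032],0)
E
python3 w.py
```

```text
[ 0.23564581  0.15039992 -2.47273508] [0.40773423 0.6400592  0.5536027 ] [-8.37227702e-05 -4.01949283e+01 -3.48968548e+01  4.67259579e-02
  6.69278728e-02]
now [ 0.4915 -0.1418  0.0786] travel [46.6  0.3 -1. ] ang [-0.  0.  0.] jawyaw -0.0 F [-0.46  1.   -2.57] w 0.0547 t 15.325 q [-0.44  0.11  1.94  0.    1.09 -0.44]
```

Left reads -2.47 N (±0.16). Setting it back down.

Emit:
jog_arm(deltas=[{"travel":[10,0,0],"angular":[0,0,0],"claw":0.4},{"travel":[20,0,0],"angular":[0,0,0],"claw":0.4},{"travel":[30,0,0],"angular":[0,0,0],"claw":0.4},{"travel":[37,0,0],"angular":[0,0,0],"claw":0.4},{"travel":[41,0,0],"angular":[0,0,0],"claw":0.4},{"travel":[43,0,0],"angular":[0,0,0],"claw":0.4},{"travel":[45,0,0],"angular":[0,0,0],"claw":0.4},{"travel":[45,0,0],"angular":[0,0,0],"claw":0.4}])

```text
t: 16.32
tcp_pos: [0.4917, -0.1419, 0.0338]
eef_rot: [-0.0, 1.57, -0.0]
wrist_force: [-0.5, -0.2, -2.1]
width: 0.0551
```

Emit:
jog_arm(deltas=[{"travel":[0.5,0,0],"angular":[0,0,0],"claw":0.4},{"travel":[0.5,0,0],"angular":[0,0,0],"claw":0.4}])

```text
t: 16.58
tcp_pos: [0.4918, -0.1419, 0.0337]
eef_rot: [-0.0, 1.57, -0.0]
wrist_force: [-1.6, 1.1, 4.5]
width: 0.0549
```

```bash
python3 w.py
```

```text
[-2.43226362  1.24311373  5.15343955] [0.51252889 0.47613462 0.49107475] [ -0.17351643 -38.31003487 -31.08812779   0.09206468  -0.91726032]
now [ 0.4918 -0.1419  0.0336] travel [ 1.6  0.4 -1.3] ang [0. 0. 0.] jawyaw 0.0 F [-1.96  0.67  6.28] w 0.0552 t 17.175 q [-0.44  0.18  1.96 -0.    1.   -0.44]
```

Emit:
jog_arm(deltas=[{"travel":[0,0,0],"angular":[0,0,0],"claw":0.7},{"travel":[0,0,0],"angular":[0,0,0],"claw":0.85},{"travel":[0,0,0],"angular":[0,0,0],"claw":1},{"travel":[0,0,0],"angular":[0,0,0],"claw":1},{"travel":[-20,0,0],"angular":[0,0,0],"claw":1},{"travel":[-60,0,0],"angular":[0,0,0],"claw":1},{"travel":[-100,0,0],"angular":[0,0,0],"claw":1},{"travel":[-100,0,0],"angular":[0,0,0],"claw":1}])

```text
t: 18.18
tcp_pos: [0.4941, -0.143, 0.1369]
eef_rot: [-0.003, 1.564, -0.002]
wrist_force: [-0.5, 0.0, -0.7]
width: 0.087
```

```bash
python3 - <<'E'
from h import *
F=[]
for i in range(12): F.append(robot.get_obs()["wrist_force"]); eyes.grab_frame('top')
print(np.mean(F,0))
go([.512,-.271,.132],0)
E
```

```text
[-0.03011515  0.0864756  -0.23018841]
now [ 0.4913 -0.1417  0.1327] travel [   0.6 -129.3   20.7] ang [-0.    -0.001 -0.   ] jawyaw -0.0 F [0.64 0.69 0.83] w 0.087 t 18.775 q [-0.44  0.03  1.91  0.    1.2  -0.44]
```

Emit:
jog_arm(deltas=[{"travel":[0,-20,3],"angular":[0,0,0],"claw":1},{"travel":[0,-55,9],"angular":[0,0,0],"claw":1},{"travel":[0,-95,15],"angular":[0,0,0],"claw":1},{"travel":[0,-120,19],"angular":[0,0,0],"claw":1},{"travel":[0,-129,21],"angular":[0,0,0],"claw":1},{"travel":[0,-129,21],"angular":[0,0,0],"claw":1},{"travel":[20,-129,21],"angular":[0,0,0],"claw":1},{"travel":[40,-129,21],"angular":[0,0,0],"claw":1}])

```text
t: 19.77
tcp_pos: [0.5121, -0.2696, 0.0913]
eef_rot: [-0.0, 1.571, 0.001]
wrist_force: [-1.3, -0.2, -0.3]
width: 0.0866
```

Emit:
jog_arm(deltas=[{"travel":[15,0,0],"angular":[0,0,0],"claw":1},{"travel":[30,0,0],"angular":[0,0,0],"claw":1},{"travel":[45,0,0],"angular":[0,0,0],"claw":1},{"travel":[55,0,0],"angular":[0,0,0],"claw":1},{"travel":[60,0,0],"angular":[0,0,0],"claw":1},{"travel":[60,0,0],"angular":[0,0,0],"claw":1}])

```text
t: 20.52
tcp_pos: [0.5124, -0.2708, 0.0329]
eef_rot: [0.0, 1.571, 0.0]
wrist_force: [-0.4, 0.2, -0.4]
width: 0.0871
```

```bash
python3 - <<'E'
from h import *
go([.512,-.271,.0325],0)
s=eyes.grab_frame('side'); cv2.imwrite('pics/p5.png',crop(s,220,90,150,140,4))
E
```

```text
now [ 0.5124 -0.2708  0.0329] travel [ 0.4 -0.2 -0.4] ang [-0. -0. -0.] jawyaw -0.0 F [-0.37  0.16 -0.41] w 0.0871 t 20.525 q [-0.62  0.32  1.79  0.    1.03 -0.62]
```

View pics/p5.png

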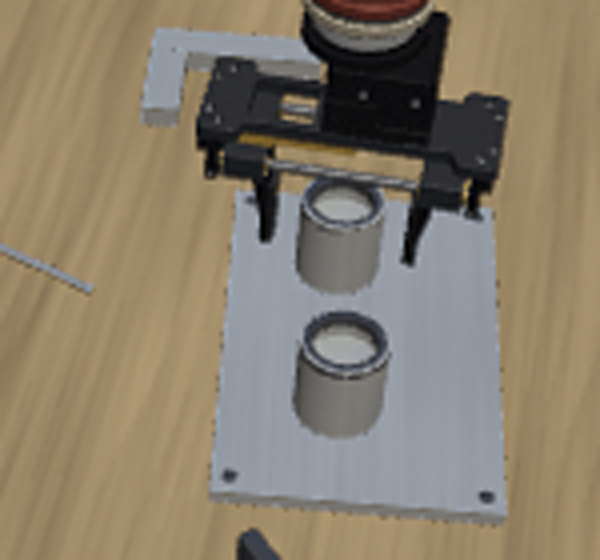

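The left cell stands upright on the plate again, and the fingers straddle the right cell (tips at about (265,238) and (408,262)).

Emit:
jog_arm(deltas=[{"travel":[0,0,0],"angular":[0,0,0],"claw":0.85},{"travel":[0,0,0],"angular":[0,0,0],"claw":0.75},{"travel":[0,0,0],"angular":[0,0,0],"claw":0.68},{"travel":[0,0,0],"angular":[0,0,0],"claw":0.62},{"travel":[0,0,0],"angular":[0,0,0],"claw":0.5},{"travel":[0,0,0],"angular":[0,0,0],"claw":0.4},{"travel":[0,0,0],"angular":[0,0,0],"claw":0.4},{"travel":[0,0,0],"angular":[0,0,0],"claw":0.4}], grip_force=40)

```text
t: 21.58
tcp_pos: [0.5123, -0.2708, 0.0331]
eef_rot: [0.0, 1.571, 0.0]
wrist_force: [-2.3, 0.7, 2.9]
width: 0.0551
```

Emit:
jog_arm(deltas=[{"travel":[0,0,0],"angular":[0,0,0],"claw":0.4},{"travel":[-5,0,0],"angular":[0,0,0],"claw":0.4},{"travel":[-10,0,0],"angular":[0,0,0],"claw":0.4},{"travel":[-20,0,0],"angular":[0,0,0],"claw":0.4},{"travel":[-30,0,0],"angular":[0,0,0],"claw":0.4},{"travel":[-40,0,0],"angular":[0,0,0],"claw":0.4},{"travel":[-45,0,0],"angular":[0,0,0],"claw":0.4},{"travel":[-45,0,0],"angular":[0,0,0],"claw":0.4}])

```text
t: 22.58
tcp_pos: [0.5128, -0.2711, 0.0787]
eef_rot: [-0.001, 1.57, -0.001]
wrist_force: [-0.0, -0.4, -5.5]
width: 0.0544
```

Emit:
jog_arm(deltas=[{"travel":[0,0,0],"angular":[0,0,0],"claw":0.4},{"travel":[0,0,0],"angular":[0,0,0],"claw":0.4},{"travel":[0,0,0],"angular":[0,0,0],"claw":0.4},{"travel":[0,0,0],"angular":[0,0,0],"claw":0.4}])

```text
t: 23.08
tcp_pos: [0.5124, -0.2707, 0.0779]
eef_rot: [0.0, 1.571, 0.0]
wrist_force: [-0.1, -0.0, -5.3]
width: 0.0552
```

```bash
python3 w.py
```

```text
[ 0.03038313  0.0476273  -5.02228301] [0.46690819 0.49202318 0.48661623] [-4.59213290e-04 -4.96841902e+01 -3.66119313e+01  3.79160407e-02
  7.81470357e-02]
now [ 0.5125 -0.2708  0.0781] travel [ 46.1 129.3 -22. ] ang [0. 0. 0.] jawyaw 0.0 F [-0.61 -0.21 -5.63] w 0.0554 t 23.675 q [-0.62  0.26  1.77  0.    1.11 -0.62]
```

The right cell is clearly heavier: 5.0 N against 2.5 N. Next I check the stand position with an overlay before carrying it over.

```bash
python3 - <<'E'
from h import *
c=(.504,.253); out=[]
for n,(u0,v0) in dict(top=(80,210),side=(215,280)).items():
    f=eyes.grab_frame(n); I=crop(f,u0,v0,100,100,4)
    for r,z,col in((.05,.06,(0,0,255)),(.052,0,(0,255,0)),(.0015,.06,(255,0,0))):
        for k in np.linspace(0,6.28,70):
            u=(proj(f,[c[0]+r*np.cos(k),c[1]+r*np.sin(k),z])-(u0,v0))*4+2; cv2.circle(I,(int(u[0]),int(u[1])),1,col,-1)
    out.append(I)
cv2.imwrite('pics/st.png',np.hstack(out))
E
```

```text
(no output)
```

View pics/st.png

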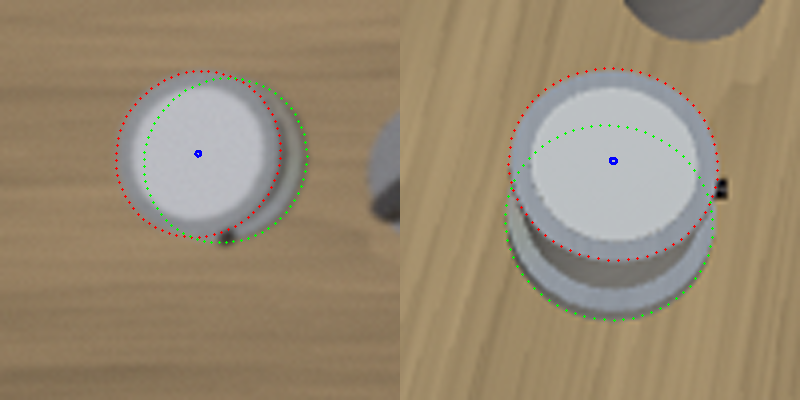

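Emit:
jog_arm(deltas=[{"travel":[-10,0,0],"angular":[0,0,0],"claw":0.4},{"travel":[-28,0,0],"angular":[0,0,0],"claw":0.4},{"travel":[-48,0,0],"angular":[0,0,0],"claw":0.4},{"travel":[-68,0,0],"angular":[0,0,0],"claw":0.4},{"travel":[-88,0,0],"angular":[0,0,0],"claw":0.4},{"travel":[-106,0,0],"angular":[0,0,0],"claw":0.4},{"travel":[-118,0,0],"angular":[0,0,0],"claw":0.4},{"travel":[-122,0,0],"angular":[0,0,0],"claw":0.4}])

```text
t: 24.78
tcp_pos: [0.5128, -0.271, 0.2011]
eef_rot: [-0.001, 1.57, -0.001]
wrist_force: [0.8, -0.8, -4.4]
width: 0.0555
```

The overlay confirms the stand at (0.504,0.253) to within about 2 mm in both views. Carrying the cell over now.

Emit:
jog_arm(deltas=[{"travel":[0,8,0],"angular":[0,0,0],"claw":0.4},{"travel":[0,28,0],"angular":[0,0,0],"claw":0.4},{"travel":[0,58,-1],"angular":[0,0,0],"claw":0.4},{"travel":[0,93,-1],"angular":[0,0,0],"claw":0.4},{"travel":[0,130,-2],"angular":[0,0,0],"claw":0.4},{"travel":[0,168,-3],"angular":[0,0,0],"claw":0.4},{"travel":[0,206,-3],"angular":[0,0,0],"claw":0.4},{"travel":[0,244,-4],"angular":[0,0,0],"claw":0.4}])

```text
t: 25.78
tcp_pos: [0.5074, -0.0241, 0.1993]
eef_rot: [0.0, 1.572, 0.001]
wrist_force: [1.0, -0.1, -4.6]
width: 0.0551
```

Emit:
jog_arm(deltas=[{"travel":[0,38,-1],"angular":[0,0,0],"claw":0.4},{"travel":[0,76,-1],"angular":[0,0,0],"claw":0.4},{"travel":[0,114,-2],"angular":[0,0,0],"claw":0.4},{"travel":[0,152,-2],"angular":[0,0,0],"claw":0.4},{"travel":[0,190,-3],"angular":[0,0,0],"claw":0.4},{"travel":[0,225,-4],"angular":[0,0,0],"claw":0.4},{"travel":[0,252,-4],"angular":[0,0,0],"claw":0.4},{"travel":[0,270,-4],"angular":[0,0,0],"claw":0.4}])

```text
t: 26.78
tcp_pos: [0.5029, 0.2452, 0.1993]
eef_rot: [-0.002, 1.572, 0.001]
wrist_force: [-0.4, -0.8, -5.0]
width: 0.0555
```

```bash
python3 - <<'E'
from h import *
go([.504,.253,.131],0)
E
```

```text
now [0.5029 0.2452 0.1993] travel [68.3  7.8  1.2] ang [ 0.002 -0.002  0.   ] jawyaw 0.002 F [-0.36 -0.8  -5.03] w 0.0555 t 26.775 q [0.31 0.08 1.72 0.   1.34 0.31]
```

Emit:
jog_arm(deltas=[{"travel":[5,6,0],"angular":[0,0,0],"claw":0.4},{"travel":[17,8,0],"angular":[0,0,0],"claw":0.4},{"travel":[30,8,0],"angular":[0,0,0],"claw":0.4},{"travel":[43,8,0],"angular":[0,0,0],"claw":0.4},{"travel":[55,8,0],"angular":[0,0,0],"claw":0.4},{"travel":[64,8,0],"angular":[0,0,0],"claw":0.4},{"travel":[68,8,0],"angular":[0,0,0],"claw":0.4},{"travel":[68,8,0],"angular":[0,0,0],"claw":0.4}])

```text
t: 27.78
tcp_pos: [0.5045, 0.2512, 0.1319]
eef_rot: [-0.0, 1.571, -0.0]
wrist_force: [0.2, -0.5, -4.8]
width: 0.0552
```

Emit:
jog_arm(deltas=[{"travel":[0,0,0],"angular":[0,0,0],"claw":0.4},{"travel":[0,0,0],"angular":[0,0,0],"claw":0.4},{"travel":[0,0,0],"angular":[0,0,0],"claw":0.4},{"travel":[0,0,0],"angular":[0,0,0],"claw":0.4}])

```text
t: 28.28
tcp_pos: [0.5046, 0.2512, 0.1322]
eef_rot: [0.0, 1.571, 0.0]
wrist_force: [-0.0, -0.1, -4.4]
width: 0.0553
```

```bash
python3 - <<'E'
from h import *
go([.504,.253,.131],0)
s=eyes.grab_frame('side'); cv2.imwrite('pics/end.png',cv2.resize(s["frame"][:,:,::-1],None,fx=1.5,fy=1.5))
E
```

```text
now [0.5046 0.2512 0.1322] travel [ 1.2  1.8 -0.6] ang [ 0.  0. -0.] jawyaw 0.0 F [-0.01 -0.06 -4.45] w 0.0553 t 28.275 q [ 0.32  0.16  1.78 -0.    1.21  0.32]
```

View pics/end.png

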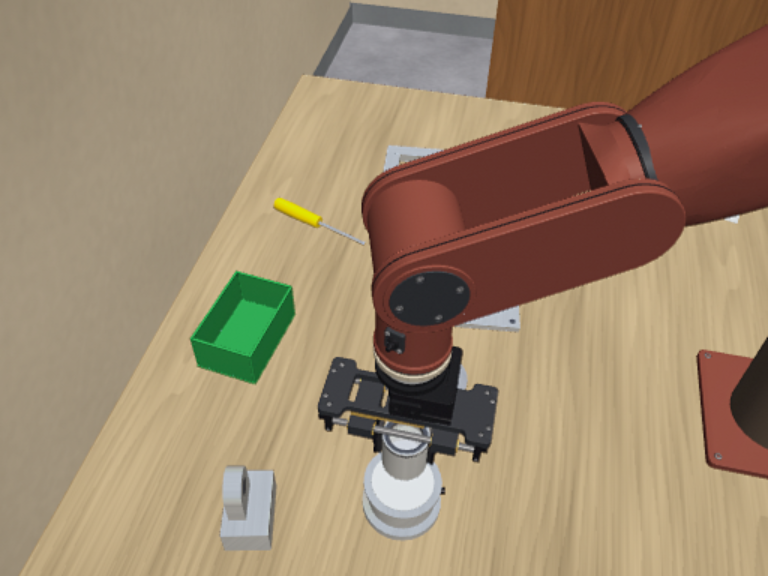

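The cell hangs upright above the stand disc at about (405,480). The bin, clevis and driver have not moved. Handing in.

```bash
python3 -c "
from plant import robot
print(robot.close_job())"
```

```text
the job is handed in; nothing more can be done
None
```

I finished the job and handed it in at about 28 s; no verdict was reported.

- **Canister:** I lifted it by the handle off the stand and set it upright on the bench, about 0.15 m from the stand.
- **Weighing:** I lifted the left cell first (2.5 N) and stood it back on the plate. The right cell read 5.0 N, so the right one is heavier. The empty-gripper reading was -0.2 N.
- **Final hold:** The right cell is held upright with its underside about 51 mm above the stand's top, and the TCP is about 2 mm from my measured stand axis. The wrist reads about 4.5 N and the grip width is steady at 55 mm.

**Last checks:**
- **Left cell:** it was seen upright on the plate after release.
- **Bystanders:** the bin, clevis and driver are unmoved in the last picture.
- **Not re-checked:** the arm hid the canister, most of the bracket and the left cell in that last view. No contact force suggested a disturbance.
- **Disagreements:** my first pixel for one end of the handle was wrong, and the lid estimates from the two views differed by about 10 mm. The model overlay resolved both before I moved.

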